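Turn a tube cap-down in a hinged flip nest

ROBOT

A 6-joint arm with a two-finger parallel gripper is mounted at the origin on the work surface; the furniture and walls round the work are solid. World frame = base frame: x ahead of the robot, y to its left, z up, the work surface at z = 0. Lengths are in m, angles in rad, forces in N, time in s.
With the tool pointing down it reaches from about 0.425 to 0.95 m from the base axis. Payload 3.5 kg.
Tool frame: the origin (TCP) lies on the centre line of the jaws, within the pads' length; the fingertips stand 11 mm ahead of it and the grasp point (between the pads) lies 8 mm behind it; z points along the fingers, y is the line along which they close (so a half turn about z gives the same grasp; the last joint's range is limited). The gripper opens to 85 mm and grips with 20 to 120 N. Pads are 22 mm wide; open, the fingers measure 114 mm over their backs; the gripper's body (76 mm by 85 mm) begins 54 mm behind the grasp point. The pads swing forward as they close: fully open they stand 13 mm farther back than shut.
Start: joints at [-1.364, 0.286, 1.577, -0, 1.279, -0.15], TCP at [0.236, -0.632, 0.242] pointing down, gripper open.
Joint ranges: [-2.77, 2.77], [-0.9, 2.22], [0.21, 2.48], [-1.53, 4.67], [0.24, 2.81], [-2.84, 2.84]. Speed limits (rad/s): [2.79, 2.79, 3.14, 3.14, 3.14, 3.14].

INTERFACE

Orientations are given as a unit quaternion [x, y, z, w].
In Python, from plant import ctrl gives the robot as it stands.
- The arm moves only by the tool step_arm, never from a script. Its argument "motion" is a list of rows, each an object with "offset": the shift along the tool's x, y, z in m, a list of three; "twist": the turn about the tool's z in degrees. A call has 1 to 12 rows; each row is the pose to reach, as a shift and turn from the pose commanded when the call began, along the tool's axes at that moment; what a row does not reach only later rows make up. A row lasts 1/10 s, in which the tool goes at most 50 mm and 8.59 degrees, less where a joint would pass 70% of its speed; a pose out of reach is approached as far as the arm can. A call with a gripper value outside its range is refused whole. "gripper" is the finger opening in m, from 0 to 0.0854, set as the call begins (left out, the last holds). The fingers move at their own pace and stop on an object; "grip_force" is the grip in N (left out, the last holds). Time passes only in rows, so rows that repeat a pose let the fingers close. It gives the time, the measured TCP pose, the force, the opening and the grip force at its end, in the units of the state.
- ctrl.get_state(): the state, without advancing time (a new reading comes with each control period).
- ctrl.read_camera(name): name is "scene" or "side" or "wrist"; returns the picture (400x640x3 uint8, blue, green, red); there is no depth.
- ctrl.calibration(name): a dict with "fx", "fy", "cx", "cy" (pixels), "cam_to_world" (4x4, takes a point from camera to world coordinates). Camera axes: x right, y up, looking along -z (the intrinsics and any distortion apply to the point x, -y, -z); pixel columns grow to the right and rows downward; lengths in m; the calibration is good to about 2 mm. A picture is of the moment at which its call begins: read the wrist's pose just before it. calibration takes no time and is no camera call; for the wrist camera it gives the pose at the moment of the call.
- ctrl.sign_off(): hands the job in; it is judged then, once.
The state is a dict: "time": time; "qpos": joint angles; "dq": joint speeds; "joint_efforts": joint torques, N m; "eef_pos": TCP position; "tcp_rot": TCP orientation; "contact_force": force on the tool from outside, world axes, zero at the start; "wrist_torque": the same for the moment, N m; "opening": opening from 0.0 (shut) to 1.0 (fully open); "finger_force": force on a finger pad.
Only numpy, scipy, OpenCV 4.12 (cv2) and the standard library are available. Lean on these libraries where they do the work, as an engineer would, in place of code of your own. Each camera call takes 0.05 s, during which the arm holds its last target. There are 200 camera calls.

TASK

The slim round tube of test strips (the shortest and narrowest of the three containers standing together) has to be turned cap-down. Stand it cap-up in the cup of the open swinging leaf of the flip nest and let go, then take the leaf by its side handle and swing it right over until it is fully closed on the fixed cup, so that the tube ends upside down between the two cups. Let go of the handle, and leave the two other containers where they stand.

Things in the scene. Friction and masses are not known exactly. Their poses are not given: they have to be found in the camera images.
- tube_mid (a point): Centre (half-way up) of the tube to turn over: closed cylinder 35 mm across, 74 mm tall, blue cap, dark foot, standing cap-up on the bench. Site z points from foot to cap. Two unwanted containers stand near it, all at least 85 mm apart centre to centre; the three swap places from run to run.
- flip_nest: Fixture fixed to the bench: grey fixed cup and black rubber leaf cup on an aluminium plate 190x116x8 mm. Origin: underside, below the hinge axis, which runs along its y at z=63 mm. Fixed cup on +x, centred at x=+37, y=0: rim z=57, floor z=33, 54 mm bore, mouth flared to 62. The tube turned over in it has its centre at z=70. The open leaf with the other cup lies on -x.
- leaf_cup (a point): Where the tube's centre is when seated in the cup of the leaf: leaf open, nest x=-37, y=0, z=54 mm (axes as the nest's while open). Black rubber cup, not slippery: floor z=17, rim z=63, 41 mm bore, flared to 56 over the top 10 mm, so the tube has 3 mm play each way and its top 28 mm stick out of the cup, where it can be held while it is set in.
- swing_leaf (a joint): Leaf angle, rad: 0 = open, flat, on the nest's -x side; 3.14 = closed, cup mouth down over the fixed cup. It turns about the nest's +y: up, then over to +x. No spring or latch, light (under 5 N at the handle); past upright it sinks shut by its weight, and the rubber cup keeps the tube until well past it, when it slides cap first into the fixed cup.
- leaf_handle (a point): Middle of the leaf's handle: freely revolving black sleeve 14 mm thick, 60 mm long, on a pin out of the leaf's -y side, parallel to the hinge. Leaf open: nest x=-74, y=-85, z=63 mm; it goes over in a half circle about the hinge axis to x=+74, z=63. Can be held from above all the way, fingers closing along nest x; free room beside and below.
- white_bottle: Bystander: white bottle with a ribbed white cap and tan band, 40 mm across, 83 mm tall; origin at the centre of its underside.
- brown_jar: Bystander: brown jar with a blue cap, 47 mm across, 86 mm tall; origin at the centre of its underside.
Not all that is in view belongs to the job. What is shaped like the part that bears tube_mid but green is not meant.

How it is judged:
By the outcome, as a careful person would: the job done as asked, in the order asked, and still so for the second after the job is handed in, with the robot touching nothing.
It also fails if it takes over 58 s, if anything falls off the work surface, if the arm or the gripper's body presses on something with over 40 N, if the wrist force passes 120 N, or if a joint passes its speed limit or range.

## Working session

There is one attempt and no reset: what is moved stays moved. The work goes in short steps, Python scripts to look and compute and a tool call to move; the robot and the scene stay as the last step left them, time stands still between calls to the robot, and variables do not carry over. Pictures are saved under pics/ and viewed, at most 10 in all, crops included, and the job is handed in when it is done.

Besides the shell and the picture viewer there is one more tool, called by a JSON object that holds its "name" and its "arguments". step_arm: Moves the arm, as the interface text tells. Its arguments: {"type":"object","properties":{"motion":{"type":"array"},"gripper":{"type":"number"},"grip_force":{"type":"number"}},"required":["motion"]}

```bash
mkdir -p pics; cat > h.py <<'E'
import numpy as np, cv2
from plant import ctrl
def snap(n,f):
    im=ctrl.read_camera(n); cv2.imwrite('pics/'+f,im); return im
def ray(n,u,v,c=None):
    c=c or ctrl.calibration(n); T=np.array(c['cam_to_world'])
    d=T[:3,:3]@np.array([(u-c['cx'])/c['fx'],-(v-c['cy'])/c['fy'],-1]); return T[:3,3],d
def atz(n,u,v,z):
    o,d=ray(n,u,v); return o+d*(z-o[2])/d[2]
def proj(n,p):
    c=ctrl.calibration(n);T=np.array(c['cam_to_world']); q=T[:3,:3].T@(np.array(p)-T[:3,3])
    return c['cx']+c['fx']*q[0]/-q[2], c['cy']+c['fy']*q[1]/q[2]
E
python3 - <<'E'
from h import *
a=snap('scene','a.png');b=snap('side','b.png')
s=ctrl.get_state();print(s)
for n in('scene','side'):
    c=ctrl.calibration(n);print(n,{k:(np.round(v,3).tolist()) if not isinstance(v,str) else v for k,v in c.items()})
E
```

```text
{'time': 0.1, 'qpos': array([-1.36397074e+00,  2.87121386e-01,  1.57808336e+00,  1.30886140e-05,
        1.27861670e+00, -1.50003379e-01]), 'dq': array([-9.73948067e-05, -2.26939137e-03, -3.04088931e-03, -1.37007622e-04,
       -9.27765129e-04,  4.90820951e-04]), 'joint_efforts': array([ 9.05727666e-04, -4.07292795e+01, -2.93699062e+01, -1.12215532e-04,
        3.38876569e-03,  2.04135102e-05]), 'eef_pos': array([ 0.2356854 , -0.63188107,  0.24102737]), 'tcp_rot': array([ 9.84126035e-01,  1.77467476e-01, -2.53947459e-05, -1.11412775e-03]), 'contact_force': array([-0.20025253,  0.06418484, -0.42468474]), 'wrist_torque': array([-0.04589927, -0.05193887, -0.02417135]), 'finger_force': 0.0, 'opening': 0.9980194168736262}
scene {'fx': 398.039, 'fy': 398.039, 'cx': 323.283, 'cy': 201.462, 'cam_to_world': [[0.489, 0.45, -0.747, -0.116], [-0.872, 0.275, -0.405, -0.514], [0.023, 0.85, 0.527, 0.514], [0.0, 0.0, 0.0, 1.0]]}
side {'fx': 391.802, 'fy': 391.802, 'cx': 319.206, 'cy': 193.51, 'cam_to_world': [[0.981, -0.146, 0.125, 0.641], [0.191, 0.789, -0.584, -0.634], [-0.013, 0.597, 0.802, 0.78], [0.0, 0.0, 0.0, 1.0]]}
```

View pics/a.png

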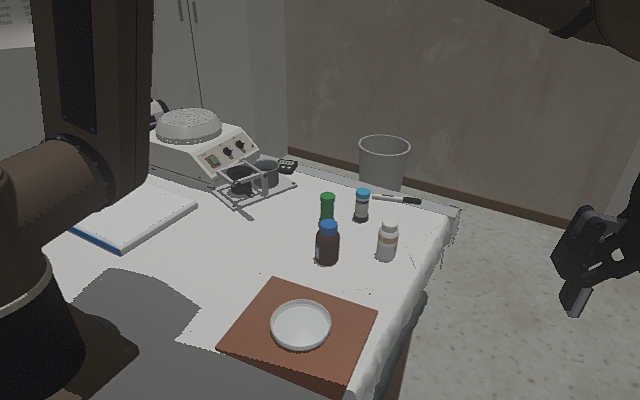

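View pics/b.png

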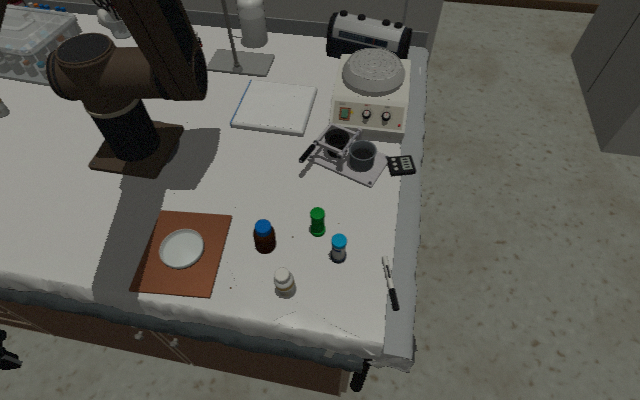

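Candidates (scene pixels): the light-blue-capped grey tube at (362,205), a green lookalike at (327,210), the brown jar with a blue cap at (328,242) and the white bottle at (387,240). I choose (362,205), which is (339,248) in the side view. The nest is near side (350,155), with its handle near side (308,154). Next I check with one close crop.

```bash
python3 - <<'E'
from h import *
a=cv2.imread('pics/a.png');b=cv2.imread('pics/b.png')
r=lambda i,x,y,w,h,k:cv2.resize(i[y:y+h,x:x+w],None,fx=k,fy=k,interpolation=cv2.INTER_CUBIC)
# side: nest 290..420 x 115..190 ; scene nest 200..305,145..215; tubes
p=np.vstack([r(b,290,115,133,75,6),np.hstack([r(b,300,200,66,75,2),r(a,310,180,66,75,2)]).repeat(1,0)[:150,:] if 0 else np.hstack([r(b,305,205,66,37*2,2),r(a,320,180,66,74,2),np.zeros((148,798-264,3),np.uint8)])])
cv2.imwrite('pics/c.png',p);print(p.shape)
q=np.vstack([r(a,200,145,110,70,5)[:, :550],])
q=np.hstack([np.vstack([r(a,200,150,110,65,5)]),r(a,345,180,40,54,6)[:325]])
print(q.shape)
q2=r(b,320,225,40,50,5)
out=np.zeros((325+250,800,3),np.uint8);out[:325,:q.shape[1]]=q;out[325:575,:200]=q2
cv2.imwrite('pics/d.png',out)
E
```

```text
(598, 798, 3)Traceback (most recent call last):
  File "<stdin>", line 8, in <module>
    return _nx.concatenate(arrs, 1, dtype=dtype, casting=casting)
           ~~~~~~~~~~~~~~~^^^^^^^^^^^^^^^^^^^^^^^^^^^^^^^^^^^^^^^
ValueError: all the input array dimensions except for the concatenation axis must match exactly, but along dimension 0, the array at index 0 has size 325 and the array at index 1 has size 324
```

View pics/c.png

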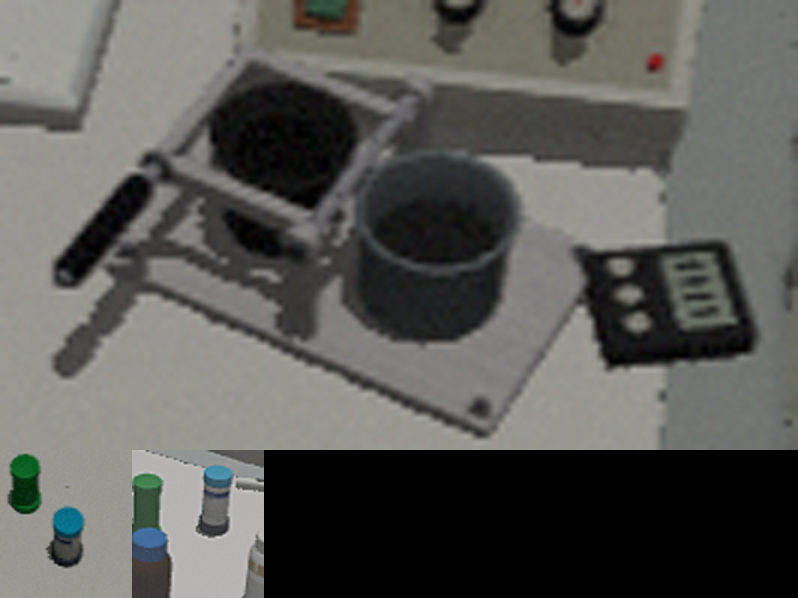

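The crop confirms the narrow grey tube with a light-blue cap and dark foot. Side crop pixels (6×): fixed-cup rim centre (437,211), leaf-cup rim centre (283,145), handle from (150,178) to (68,270), plate corners (490,432) and (585,250).

```bash
python3 - <<'E'
from h import *
S=lambda x,y,z:atz('side',290+x/6-.4,115+y/6-.4,z)
from scipy.optimize import least_squares
L=[((37,0),S(437,211,.057),1),((-37,0),S(283,145,.063),1),((-74,-85),S(109,224,.063),1),((95,-58),S(490,432,.008),1),((95,58),S(585,250,.008),.3)]
f=lambda p:np.concatenate([w*(np.array([[np.cos(p[2]),-np.sin(p[2])],[np.sin(p[2]),np.cos(p[2])]])@(np.array(a)/1e3)+p[:2]-m[:2]) for a,m,w in L])
for a,m,w in L:print(a,m.round(4))
r=least_squares(f,[.7,-.1,-.4]);print(r.x,np.degrees(r.x[2]),(r.fun.reshape(-1,2)*1e3).round(1))
print('tube',atz('side',339.3,239.3,.072),atz('scene',362.3,191,.072))
x,y,t=r.x
for n,p in dict(fix=(.037,0,.057),leaf=(-.037,0,.063),h=(-.074,-.085,.063)).items():
    print(n,proj('scene',[x+p[0]*np.cos(t)-p[1]*np.sin(t),y+p[0]*np.sin(t)+p[1]*np.cos(t),p[2]]))
o1,d1=ray('side',339.3,239.3);o2,d2=ray('scene',362.3,191)
k=np.linalg.lstsq(np.c_[d1,-d2],o2-o1,rcond=None)[0];print(o1+d1*k[0],o2+d2*k[1])
print(ctrl.calibration('wrist'))
E
```

```text
(37, 0) [0.6084 0.047  0.057 ]
(-37, 0) [0.5397 0.0675 0.063 ]
(-74, -85) [0.4765 0.0098 0.063 ]
(95, -58) [ 0.6436 -0.0266  0.008 ]
(95, 58) [0.673  0.0817 0.008 ]
[ 0.57433994  0.05978635 -0.356536  ] -20.428008262041683 [[ 0.6 -0.1]
 [-0.   5.2]
 [-1.1 -3.9]
 [-0.4 -1.1]
 [ 3.2 -0.2]]
tube [ 0.59398547 -0.22632122  0.072     ] [ 0.59358431 -0.22623239  0.072     ]
fix (np.float64(266.27942650397847), np.float64(165.0318985749265))
leaf (np.float64(240.44079223503817), np.float64(171.18402990921632))
h (np.float64(245.39255143193182), np.float64(189.7757750321847))
[ 0.59396691 -0.2261588   0.07171785] [ 0.5939633  -0.22607881  0.07176413]
{'fx': 308.59684315235995, 'fy': 308.59684315235995, 'cx': 316.60144638108073, 'cy': 196.05140846274026, 'cam_to_world': array([[ 0.34830195,  0.90189443,  0.25548423,  0.3021209 ],
       [-0.93738097,  0.3355907 ,  0.09325128, -0.60837452],
       [-0.00163532, -0.27196566,  0.96230557,  0.37121535],
       [ 0.        ,  0.        ,  0.        ,  1.        ]])}
```

{"name": "step_arm", "arguments": {"motion": [{"offset": [0.28, -0.27, 0], "twist": -49}, {"offset": [0.28, -0.27, 0], "twist": -49}, {"offset": [0.28, -0.27, 0], "twist": -49}, {"offset": [0.28, -0.27, 0], "twist": -49}, {"offset": [0.28, -0.27, 0], "twist": -49}, {"offset": [0.28, -0.27, 0], "twist": -49}, {"offset": [0.28, -0.27, 0], "twist": -49}, {"offset": [0.28, -0.27, 0], "twist": -49}, {"offset": [0.28, -0.27, 0], "twist": -49}, {"offset": [0.28, -0.27, 0], "twist": -49}], "gripper": 0.055}}

```text
time: 1.1
eef_pos: [0.404, -0.281, 0.2421]
tcp_rot: [0.821, 0.57, -0.0, -0.0]
contact_force: [1.2, -0.3, -0.9]
opening: 0.644
finger_force: 0.0
```

```bash
cat >> h.py <<'E'
from scipy.spatial.transform import Rotation as R
def off(p,yaw=None):
    s=ctrl.get_state();r=R.from_quat(s['tcp_rot']);x=r.as_matrix()[:,0]
    y0=np.degrees(np.arctan2(x[1],x[0]))
    print('t',s['time'],'tcp',s['eef_pos'].round(4),'yaw',round(y0,2),'tilt',r.as_matrix()[2].round(3),'off',r.inv().apply(np.array(p)-s['eef_pos']).round(4),'twist',None if yaw is None else round(y0-yaw,2), 'F',s['contact_force'].round(1),'op',s['opening']*.0854)
E
python3 -c "
from h import *
off([.56,.05,.24],69.57)
for n,u,v,z in [('mach','','',0)][:0]:pass
print(atz('side',390,141.7,0.0),atz('side',390,131,0.03))
"
```

```text
t 1.1 tcp [ 0.404  -0.281   0.2421] yaw 69.57 tilt [-0. -0. -1.] off [0.3646 0.0307 0.002 ] twist -0.0 F [ 1.2 -0.3 -0.9] op 0.054989406915533376
[6.76357524e-01 1.44174088e-01 1.11022302e-16] [0.671558   0.15425644 0.03      ]
```

{"name": "step_arm", "arguments": {"motion": [{"offset": [0.365, 0.031, 0]}, {"offset": [0.365, 0.031, 0]}, {"offset": [0.365, 0.031, 0]}, {"offset": [0.365, 0.031, 0]}, {"offset": [0.365, 0.031, 0]}, {"offset": [0.365, 0.031, 0]}, {"offset": [0.365, 0.031, 0]}, {"offset": [0.365, 0.031, 0]}, {"offset": [0.365, 0.031, 0]}, {"offset": [0.365, 0.031, 0]}]}}

```text
invalid input at $.motion[0]: expected keys offset, twist
```

```bash
python3 -c "
from h import *
import pickle
c=ctrl.calibration('wrist');im=snap('wrist','w.png');pickle.dump(c,open('w.pkl','wb'))
off([.594,-.226,.2],69.57)
"
```

```text
t 1.15 tcp [ 0.4037 -0.2818  0.2421] yaw 69.47 tilt [-0. -0. -1.] off [0.119  0.1587 0.042 ] twist -0.1 F [-0.  -0.1  0.1] op 0.05504897650018126
```

View pics/w.png

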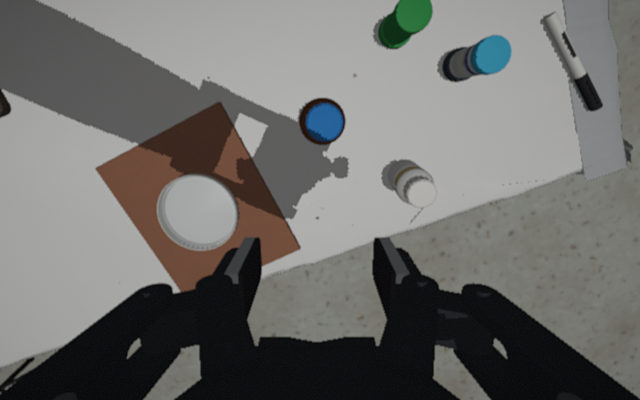

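The move was refused because the twist key was missing, so this view shows the containers: target cap at (490,54), green lookalike (412,15), jar (323,121), white bottle (413,188).

{"name": "step_arm", "arguments": {"motion": [{"offset": [0.365, 0.031, 0], "twist": 0}, {"offset": [0.365, 0.031, 0], "twist": 0}, {"offset": [0.365, 0.031, 0], "twist": 0}, {"offset": [0.365, 0.031, 0], "twist": 0}, {"offset": [0.365, 0.031, 0], "twist": 0}, {"offset": [0.365, 0.031, 0], "twist": 0}, {"offset": [0.365, 0.031, 0], "twist": 0}, {"offset": [0.365, 0.031, 0], "twist": 0}, {"offset": [0.365, 0.031, 0], "twist": 0}, {"offset": [0.365, 0.031, 0], "twist": 0}]}}

```text
time: 2.15
eef_pos: [0.5609, 0.0476, 0.2418]
tcp_rot: [0.822, 0.569, -0.001, -0.0]
contact_force: [-0.3, 0.2, -0.4]
opening: 0.646
finger_force: 0.0
```

```bash
python3 -c "
from h import *
import pickle
c=pickle.load(open('w.pkl','rb'));o,d=ray('wrist',490,54,c);print('tube',o+d*(.074-o[2])/d[2])
c=ctrl.calibration('wrist');im=snap('wrist','w2.png');pickle.dump(c,open('w2.pkl','wb'))
off([.594,-.226,.2],69.57)
t=np.radians(-20.43)
for n,p in dict(fix=(.037,0,.057),leaf=(-.037,0,.063),h=(-.074,-.085,.063)).items():
    print(n,proj('wrist',[.5743+p[0]*np.cos(t)-p[1]*np.sin(t),.0598+p[0]*np.sin(t)+p[1]*np.cos(t),p[2]]))
cv2.imwrite('pics/w2c.png',cv2.resize(im,(800,500),interpolation=cv2.INTER_CUBIC))
"
```

```text
tube [ 0.59049763 -0.22687086  0.074     ]
t 2.2 tcp [0.5608 0.0473 0.242 ] yaw 69.32 tilt [-0.001 -0.001 -1.   ] off [-0.2439  0.1276  0.0421] twist -0.25 F [-0.1 -0.4  0.8] op 0.05480266805583825
fix (np.float64(358.9298802335087), np.float64(161.62615281678984))
leaf (np.float64(286.4602858472024), np.float64(163.0072534420958))
h (np.float64(254.90615516034057), np.float64(240.76716505971274))
```

View pics/w2c.png

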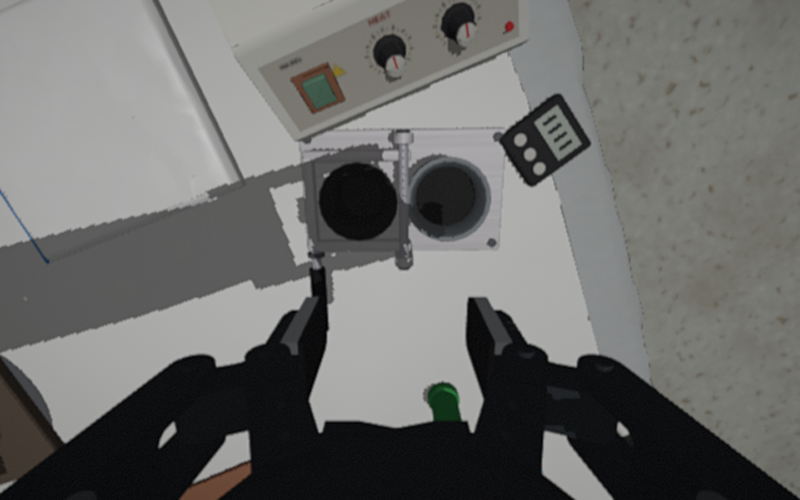

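Wrist view (1.25×): the leaf cup mouth is centred at (358,201), the fixed rim at (450,197), the handle is at x≈318 with y from 255 to 330, and the plate is square to the image. The hotplate is clear of the nest, about 10 mm away at table level.

```bash
python3 -c "
from h import *
import pickle
c=pickle.load(open('w2.pkl','rb'))
def g(u,v,z):
    o,d=ray('wrist',u/1.25-.1,v/1.25-.1,c);return (o+d*(z-o[2])/d[2]).round(4)
a=g(358,201,.063);b=g(449.5,197,.057)
print('leaf',a,'fix',b,'mid',(a+b)/2,'yaw',np.degrees(np.arctan2(*(b-a)[1::-1])),np.linalg.norm((b-a)[:2]))
print('corners',g(308,130,.008),g(503,128,.008),g(500,248,.008))
print('handle inner',g(318,255,.063),'hinge top',g(403,137,.067))
"
```

```text
leaf [0.5405 0.0752 0.063 ] fix [0.611  0.0511 0.057 ] mid [0.57575 0.06315 0.06   ] yaw -18.87268395262961 0.0745054360432848
corners [0.5143 0.1445 0.008 ] [0.6797 0.0839 0.008 ] [ 0.6451 -0.0237  0.008 ]
handle inner [0.4918 0.0449 0.063 ] hinge top [0.5917 0.109  0.067 ]
```

{"name": "step_arm", "arguments": {"motion": [{"offset": [-0.244, 0.127, 0.042], "twist": 0}, {"offset": [-0.244, 0.127, 0.042], "twist": 0}, {"offset": [-0.244, 0.127, 0.042], "twist": 0}, {"offset": [-0.244, 0.127, 0.042], "twist": 0}, {"offset": [-0.244, 0.127, 0.042], "twist": 0}, {"offset": [-0.244, 0.127, 0.042], "twist": 0}, {"offset": [-0.244, 0.127, 0.042], "twist": 0}, {"offset": [-0.244, 0.127, 0.042], "twist": 0}, {"offset": [-0.244, 0.127, 0.042], "twist": 0}]}}

```text
time: 3.1
eef_pos: [0.5937, -0.2237, 0.2006]
tcp_rot: [0.822, 0.569, 0.0, -0.0]
contact_force: [0.8, -0.2, 0.6]
opening: 0.647
finger_force: 0.0
```

```bash
python3 -c "
from h import *
c=ctrl.calibration('wrist');im=snap('wrist','w3.png');
m=cv2.inRange(im,(150,100,0),(255,200,90));n,l,s,ct=cv2.connectedComponentsWithStats(m)
for i in range(1,n):
  if s[i,4]>80:
    o,d=ray('wrist',*ct[i],c);print(s[i],ct[i],o+d*(.074-o[2])/d[2])
off([.593,-.226,.061],69.57)
"
```

```text
t 3.15 tcp [ 0.5939 -0.2232  0.2008] yaw 69.47 tilt [ 0.  0. -1.] off [-0.003   0.      0.1398] twist -0.1 F [-0.1  0.7 -0.7] op 0.05481186316412512
```

```bash
python3 -c "
from h import *
c=ctrl.calibration('wrist');im=cv2.imread('pics/w3.png')
h=cv2.cvtColor(im,cv2.COLOR_BGR2HSV)
m=cv2.inRange(h,(90,110,90),(110,255,255));n,l,s,ct=cv2.connectedComponentsWithStats(m)
for i in range(1,n):
  if s[i,4]>80:
    o,d=ray('wrist',*ct[i],c);print(s[i],ct[i],o+d*(.072-o[2])/d[2])
"
```

```text
[ 129  245   39   35 1032] [147.67344961 262.36918605] [ 0.42495149 -0.23228651  0.072     ]
```

```bash
python3 -c "
from h import *
print(proj('wrist',[.593,-.226,.074]),proj('wrist',[.593,-.226,.0]))"
```

```text
(np.float64(314.68318058481526), np.float64(195.48352551858758)) (np.float64(315.01344678401153), np.float64(177.18020426163466))
```

View pics/w3.png

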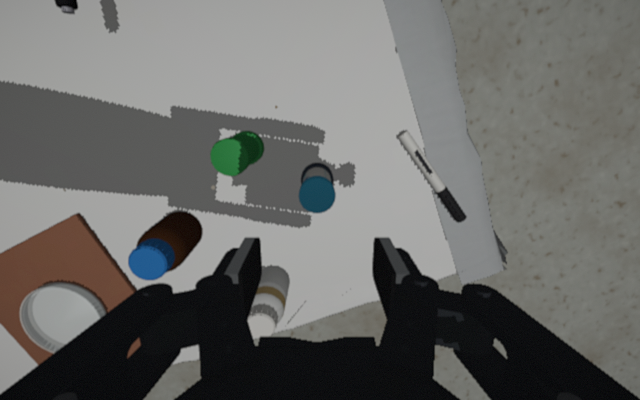

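The target cap is at (317,194), centred between the fingers. The green lookalike is at (237,150), clear of the left finger. Going down.

{"name": "step_arm", "arguments": {"motion": [{"offset": [-0.003, 0.002, 0.03], "twist": 0}, {"offset": [-0.003, 0.002, 0.06], "twist": 0}, {"offset": [-0.003, 0.002, 0.09], "twist": 0}, {"offset": [-0.003, 0.002, 0.115], "twist": 0}, {"offset": [-0.003, 0.002, 0.13], "twist": 0}, {"offset": [-0.003, 0.002, 0.14], "twist": 0}, {"offset": [-0.003, 0.002, 0.14], "twist": 0}, {"offset": [-0.003, 0.002, 0.14], "twist": 0}]}}

```text
time: 3.95
eef_pos: [0.5959, -0.2275, 0.0616]
tcp_rot: [0.822, 0.57, 0.0, 0.001]
contact_force: [-0.2, 0.4, -0.0]
opening: 0.647
finger_force: 0.0
```

{"name": "step_arm", "arguments": {"motion": [{"offset": [0, 0, 0], "twist": 0}, {"offset": [0, 0, 0], "twist": 0}, {"offset": [0, 0, 0], "twist": 0}, {"offset": [0, 0, 0], "twist": 0}, {"offset": [0, 0, 0], "twist": 0}, {"offset": [0, 0, 0], "twist": 0}], "gripper": 0.025, "grip_force": 35}}

```text
time: 4.55
eef_pos: [0.596, -0.2279, 0.0621]
tcp_rot: [0.822, 0.57, 0.001, 0.001]
contact_force: [-1.0, 0.8, 5.3]
opening: 0.362
finger_force: 34.6
```

```bash
python3 -c "
from h import *
off([.594,-.226,.061],69.57);print(ctrl.get_state()['finger_force'])"
```

```text
t 4.55 tcp [ 0.596  -0.2279  0.0621] yaw 69.44 tilt [-0.     0.002 -1.   ] off [ 0.0011 -0.0026  0.0011] twist -0.13 F [-1.   0.8  5.3] op 0.030895924108647915
34.56540584564209
```

{"name": "step_arm", "arguments": {"motion": [{"offset": [0, 0, -0.02], "twist": 0}, {"offset": [0, 0, -0.05], "twist": 0}, {"offset": [0, 0, -0.09], "twist": 0}, {"offset": [0, 0, -0.12], "twist": 0}, {"offset": [0, 0, -0.12], "twist": 0}, {"offset": [0, 0, -0.12], "twist": 0}]}}

```text
time: 5.15
eef_pos: [0.5951, -0.2274, 0.1805]
tcp_rot: [0.822, 0.57, 0.0, 0.0]
contact_force: [-0.4, 0.0, -1.0]
opening: 0.357
finger_force: 34.7
```

```bash
python3 -c "
from h import *
a=snap('wrist','w4.png');b=snap('side','b2.png');c=snap('scene','a2.png')
off([.5405,.073,.18],69.57);p=ctrl.get_state()['eef_pos']
for n in('side','scene'):print(n,proj(n,p),proj(n,p-[0,0,.061]))
def cr(im,q,w):
  u,v=map(int,q);v=max(v,w);u=min(u,639-w);return cv2.resize(im[v-w:v+w,u-w:u+w],(400,400),interpolation=cv2.INTER_CUBIC)
cv2.imwrite('pics/m.png',np.hstack([cr(b,proj('side',p),45),cr(c,proj('scene',p),40)]))
"
```

```text
t 5.3 tcp [ 0.5938 -0.2267  0.1775] yaw 69.44 tilt [ 0.001 -0.005 -1.   ] off [ 0.2619 -0.1552 -0.0016] twist -0.13 F [ 0.2 -0.4 -0.4] op 0.03102122087876055
side (np.float64(340.76978180654567), np.float64(210.7988065081248)) (np.float64(339.81461877969764), np.float64(228.11488621608947))
scene (np.float64(366.3515510231922), np.float64(147.01941085467348)) (np.float64(364.0780998407363), np.float64(173.1485539308793))
```

View pics/m.png

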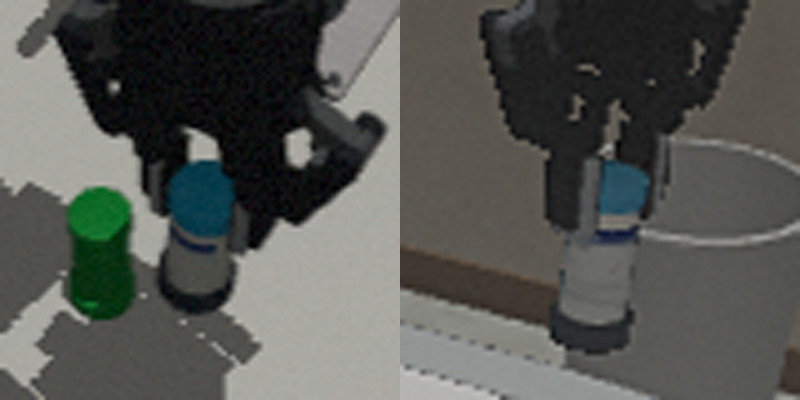

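The tube hangs upright in the grip, cap between the pads. In the side crop the foot sits straight below at (197,288). Now to above the leaf cup.

{"name": "step_arm", "arguments": {"motion": [{"offset": [0.04, -0.024, 0], "twist": 0}, {"offset": [0.08, -0.048, 0], "twist": 0}, {"offset": [0.12, -0.072, 0], "twist": 0}, {"offset": [0.16, -0.096, 0], "twist": 0}, {"offset": [0.2, -0.12, 0], "twist": 0}, {"offset": [0.235, -0.14, 0], "twist": 0}, {"offset": [0.255, -0.15, 0], "twist": 0}, {"offset": [0.262, -0.156, 0.01], "twist": 0}, {"offset": [0.262, -0.156, 0.02], "twist": 0}, {"offset": [0.262, -0.156, 0.025], "twist": 0}, {"offset": [0.262, -0.156, 0.025], "twist": 0}, {"offset": [0.262, -0.156, 0.025], "twist": 0}]}}

```text
time: 6.5
eef_pos: [0.5412, 0.0716, 0.1549]
tcp_rot: [0.822, 0.569, -0.0, -0.0]
contact_force: [-0.3, -1.1, -0.9]
opening: 0.368
finger_force: 34.8
```

```bash
python3 -c "
from h import *
print(proj('wrist',[.5403,.074,.063]),proj('wrist',[.6097,.049,.057]))
a=snap('wrist','w5.png');b=snap('side','b3.png')
off([.5403,.074,.16],69.57);p=ctrl.get_state()['eef_pos']
for n in('side','scene'):print(n,proj(n,p),proj(n,p-[0,0,.061]),proj(n,[.5403,.074,.063]))
cv2.imwrite('pics/m2.png',np.hstack([cv2.resize(a[100:300,220:420],(400,400),interpolation=cv2.INTER_CUBIC),cv2.resize(b[95:195,280:380],(400,400),interpolation=cv2.INTER_CUBIC)]))
"
```

```text
(np.float64(312.1880457823917), np.float64(201.74290887148405)) (np.float64(408.15746565196605), np.float64(198.01606047522046))
t 6.6 tcp [0.5415 0.0718 0.1556] yaw 69.36 tilt [ 0.     0.001 -1.   ] off [ 0.0016 -0.0019 -0.0044] twist -0.21 F [-0.2 -1.   0.1] op 0.030859211321485613
side (np.float64(338.74715911843356), np.float64(109.7404217566096)) (np.float64(338.0881407076187), np.float64(128.60107445337928)) (np.float64(337.43146253909794), np.float64(136.99851771986357))
scene (np.float64(237.78406773127125), np.float64(135.21030791631355)) (np.float64(240.0835752043052), np.float64(159.1690052304258)) (np.float64(240.18745319575652), np.float64(170.9508307574665))
```

View pics/m2.png

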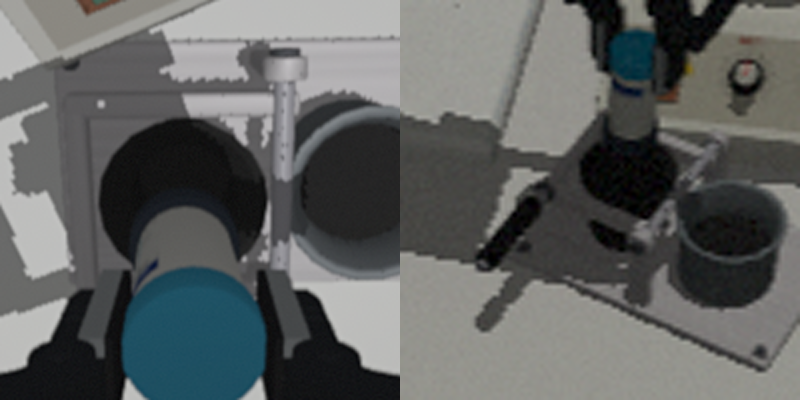

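```bash
python3 -c "
from h import *
p=ctrl.get_state()['eef_pos']
for z in(-.061,-.03,.012):
  print(z,[(np.array(proj('wrist',p+[dx,dy,z]))-[220,100])*2 for dx,dy in((0,0),)])
"
```

```text
-0.061 [array([187.98704989, 236.6357617 ])]
-0.03 [array([187.25931841, 274.47091625])]
0.012 [array([185.75119288, 352.8791819 ])]
```

The wrist crop shows the leaf-cup circle centred at (183,203), exactly where I predicted it. The tube foot is near (188,240), so about 2 mm left is needed. Lowering in.

{"name": "step_arm", "arguments": {"motion": [{"offset": [0.0015, -0.002, 0.01], "twist": 0}, {"offset": [0.0015, -0.002, 0.02], "twist": 0}, {"offset": [0.0015, -0.002, 0.03], "twist": 0}, {"offset": [0.0015, -0.002, 0.036], "twist": 0}, {"offset": [0.0015, -0.002, 0.042], "twist": 0}, {"offset": [0.0015, -0.002, 0.048], "twist": 0}, {"offset": [0.0015, -0.002, 0.05], "twist": 0}, {"offset": [0.0015, -0.002, 0.05], "twist": 0}]}}

```text
time: 7.4
eef_pos: [0.5395, 0.0749, 0.105]
tcp_rot: [0.822, 0.57, -0.0, -0.0]
contact_force: [0.1, -0.2, -1.5]
opening: 0.362
finger_force: 34.8
```

```bash
python3 -c "
from h import *
off([.5403,.074,.081],69.57)"
```

```text
t 7.4 tcp [0.5395 0.0749 0.105 ] yaw 69.44 tilt [-0.    -0.001 -1.   ] off [-0.0005  0.001   0.024 ] twist -0.13 F [ 0.1 -0.2 -1.5] op 0.030913745302771467
```

{"name": "step_arm", "arguments": {"motion": [{"offset": [0, 0, 0.005], "twist": 0}, {"offset": [0, 0, 0.01], "twist": 0}, {"offset": [0, 0, 0.015], "twist": 0}, {"offset": [0, 0, 0.019], "twist": 0}, {"offset": [0, 0, 0.023], "twist": 0}, {"offset": [0, 0, 0.023], "twist": 0}]}}

```text
time: 8.0
eef_pos: [0.5393, 0.0748, 0.0815]
tcp_rot: [0.822, 0.57, -0.0, -0.0]
contact_force: [-0.3, 0.1, -1.2]
opening: 0.362
finger_force: 34.8
```

{"name": "step_arm", "arguments": {"motion": [{"offset": [0, 0, 0], "twist": 0}, {"offset": [0, 0, 0], "twist": 0}, {"offset": [0, 0, 0], "twist": 0}, {"offset": [0, 0, 0], "twist": 0}], "gripper": 0.05}}

```text
time: 8.4
eef_pos: [0.5399, 0.0748, 0.0826]
tcp_rot: [0.822, 0.57, 0.0, 0.0]
contact_force: [-0.5, 0.5, 0.2]
opening: 0.584
finger_force: 0.0
```

{"name": "step_arm", "arguments": {"motion": [{"offset": [0, 0, -0.01], "twist": 0}, {"offset": [0, 0, -0.03], "twist": 0}, {"offset": [0, 0, -0.06], "twist": 0}, {"offset": [0, 0, -0.09], "twist": 0}, {"offset": [0, 0, -0.11], "twist": 0}, {"offset": [0, 0, -0.11], "twist": 0}]}}

```text
time: 9.0
eef_pos: [0.5421, 0.0748, 0.1972]
tcp_rot: [0.822, 0.57, 0.003, 0.003]
contact_force: [0.2, -0.0, -0.0]
opening: 0.583
finger_force: 0.0
```

```bash
python3 -c "
from h import *
a=snap('wrist','w6.png');b=snap('side','b4.png')
print(proj('wrist',[.5403,.074,.091]),proj('side',[.5403,.074,.091]))
t=np.radians(-20.2);h=[.575-.074*np.cos(t)+.085*np.sin(t),.0615-.074*np.sin(t)-.085*np.cos(t)]
print(h);off([h[0],h[1],.14],69.8)
cv2.imwrite('pics/m3.png',np.hstack([cv2.resize(a[60:310,200:450],(400,400),interpolation=cv2.INTER_CUBIC),cv2.resize(b[95:195,280:380],(400,400),interpolation=cv2.INTER_CUBIC)]))
"
```

```text
(np.float64(315.44245285288906), np.float64(201.28889319632614)) (np.float64(337.70244337142714), np.float64(129.00475420438966))
[np.float64(0.47620116940091745), np.float64(0.007280159791329302)]
t 9.1 tcp [0.5397 0.0748 0.1926] yaw 69.44 tilt [ 0.     0.001 -1.   ] off [-0.0856 -0.0357  0.0526] twist -0.36 F [-0.8 -0.3  0.1] op 0.050018368082441006
```

View pics/m3.png

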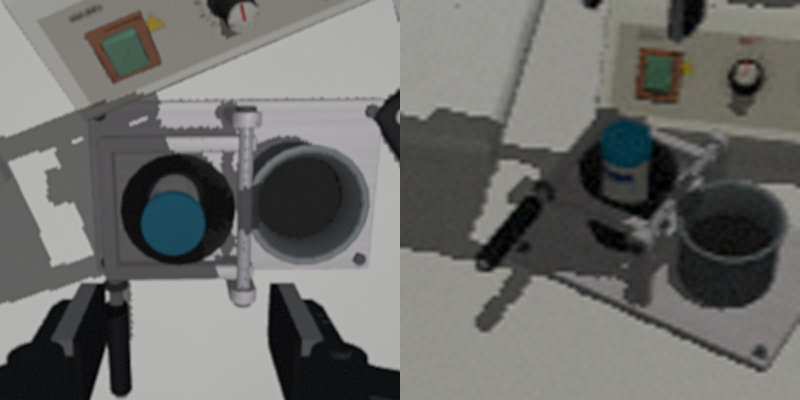

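The tube stands seated in the leaf cup, cap up (wrist crop, cap at (173,222)). The handle spans (118,288) to (121,395) in the wrist crop and (545,190) to (487,265) in the side crop.

```bash
python3 -c "
from h import *
w=lambda u,v,z:(lambda o,d:(o+d*(z-o[2])/d[2]).round(4))(*ray('wrist',200+u/1.6-.2,60+v/1.6-.2))
s=lambda u,v,z:atz('side',280+(u-400)/4-.4,95+v/4-.4,z).round(4)
print('wrist',w(118,288,.065),w(121,395,.065),'mid',w(119.5,342,.068))
print('side',s(545,190,.065),s(487,265,.065),'mid',s(516,227,.065))
print('cup',w(177.5,209,.063),'fix',w(310,205,.057),'hinge',w(244,117,.07),w(243,293,.07))
print('pad mid px',proj('wrist',ctrl.get_state()['eef_pos']))
off([.476,.0073,.14],69.57)
"
```

```text
wrist [0.4892 0.046  0.065 ] [ 0.4638 -0.0192  0.065 ] mid [0.4778 0.0156 0.068 ]
side [0.49   0.0446 0.065 ] [ 0.4677 -0.0235  0.065 ] mid [0.4785 0.0103 0.065 ]
cup [0.5369 0.0768 0.063 ] fix [0.606  0.0516 0.057 ] hinge [0.5861 0.1114 0.07  ] [0.5545 0.0205 0.07  ]
pad mid px (np.float64(313.12962654095503), np.float64(263.01194219435314))
t 9.1 tcp [0.5397 0.0748 0.1926] yaw 69.44 tilt [ 0.     0.001 -1.   ] off [-0.0856 -0.0359  0.0526] twist -0.13 F [-0.8 -0.3  0.1] op 0.050018368082441006
```

{"name": "step_arm", "arguments": {"motion": [{"offset": [-0.04, -0.018, 0], "twist": 0}, {"offset": [-0.083, -0.036, 0], "twist": 0}, {"offset": [-0.083, -0.036, 0.04], "twist": 0}, {"offset": [-0.083, -0.036, 0.07], "twist": 0}, {"offset": [-0.083, -0.036, 0.07], "twist": 0}, {"offset": [-0.083, -0.036, 0.07], "twist": 0}], "gripper": 0.045}}

```text
time: 9.7
eef_pos: [0.4759, 0.0099, 0.1211]
tcp_rot: [0.822, 0.57, -0.001, -0.001]
contact_force: [0.2, 0.3, 0.1]
opening: 0.526
finger_force: 0.0
```

```bash
python3 -c "
from h import *
off([.477,.010,.055],69.57)
print([proj('wrist',[.477+d*.342,.01+d*.94,.063]) for d in(-.03,0,.03)])
a=snap('wrist','w7.png')
h=a[:,240:400];
for v in range(190,300,10): print(v,(a[v,270:370:4].max(1)).tolist())
"
```

```text
t 9.7 tcp [0.4759 0.0099 0.1211] yaw 69.44 tilt [-0.001 -0.004 -1.   ] off [0.0005 0.0013 0.0661] twist -0.13 F [0.2 0.3 0.1] op 0.04496140067531506
[(np.float64(316.48308763923217), np.float64(261.0097912610566)), (np.float64(315.9745970060756), np.float64(219.12591550972346)), (np.float64(315.42259363094644), np.float64(173.65793779162183))]
190 [98, 98, 98, 99, 99, 99, 98, 98, 100, 9, 8, 12, 14, 12, 54, 99, 99, 99, 98, 99, 99, 99, 98, 98, 99]
200 [98, 99, 99, 99, 99, 99, 100, 100, 99, 14, 13, 15, 13, 13, 52, 100, 100, 99, 100, 107, 126, 99, 99, 99, 99]
210 [100, 97, 99, 98, 99, 99, 98, 99, 99, 21, 15, 12, 14, 11, 53, 99, 180, 185, 188, 188, 188, 190, 186, 188, 190]
220 [100, 99, 99, 99, 98, 99, 100, 99, 99, 31, 11, 12, 13, 14, 49, 190, 187, 187, 187, 188, 187, 188, 188, 188, 188]
230 [99, 99, 99, 99, 99, 99, 98, 99, 97, 41, 13, 10, 11, 13, 107, 183, 171, 187, 187, 187, 187, 188, 187, 187, 187]
240 [37, 98, 115, 96, 99, 97, 98, 99, 99, 48, 11, 12, 16, 10, 46, 99, 95, 188, 187, 186, 187, 187, 187, 162, 12]
250 [19, 100, 99, 99, 99, 99, 99, 99, 99, 55, 12, 14, 10, 10, 104, 186, 186, 186, 186, 186, 186, 186, 187, 128, 12]
260 [10, 188, 185, 185, 185, 185, 185, 185, 185, 126, 14, 10, 13, 14, 101, 186, 186, 186, 185, 186, 186, 186, 186, 94, 17]
270 [10, 186, 184, 185, 184, 184, 184, 185, 185, 185, 186, 90, 113, 172, 185, 185, 185, 185, 185, 185, 186, 186, 186, 92, 15]
280 [111, 184, 184, 183, 184, 184, 184, 184, 183, 184, 184, 184, 184, 185, 185, 185, 185, 185, 185, 185, 185, 186, 185, 183, 10]
290 [184, 183, 183, 183, 183, 184, 183, 183, 183, 184, 183, 183, 183, 184, 184, 183, 184, 184, 185, 185, 184, 184, 185, 184, 116]
```

The handle lies at columns 305–327, ending at row 268, between the fingers at columns 274 and 364. Going down to grip it.

{"name": "step_arm", "arguments": {"motion": [{"offset": [-0.002, -0.001, 0.02], "twist": 0}, {"offset": [-0.002, -0.001, 0.04], "twist": 0}, {"offset": [-0.002, -0.001, 0.056], "twist": 0}, {"offset": [-0.002, -0.001, 0.066], "twist": 0}, {"offset": [-0.002, -0.001, 0.066], "twist": 0}, {"offset": [-0.002, -0.001, 0.066], "twist": 0}]}}

```text
time: 10.35
eef_pos: [0.4762, 0.0082, 0.0574]
tcp_rot: [0.822, 0.57, 0.001, 0.001]
contact_force: [-0.9, -0.6, 1.3]
opening: 0.526
finger_force: 0.0
```

{"name": "step_arm", "arguments": {"motion": [{"offset": [0, 0, 0], "twist": 0}, {"offset": [0, 0, 0], "twist": 0}, {"offset": [0, 0, 0], "twist": 0}, {"offset": [0, 0, 0], "twist": 0}, {"offset": [0, 0, 0], "twist": 0}, {"offset": [0, 0, 0], "twist": 0}], "gripper": 0.006, "grip_force": 30}}

```text
time: 10.95
eef_pos: [0.4747, 0.0086, 0.0571]
tcp_rot: [0.822, 0.57, -0.001, -0.001]
contact_force: [-4.7, 1.5, 6.1]
opening: 0.149
finger_force: 29.3
```

```bash
python3 -c "
from h import *
off([.477,.010,.055],69.8)
for k in range(0,191,10):
  a=np.radians(k);print(k,'y %.4f z %.4f'%(.074*(1-np.cos(a)),-.074*np.sin(a)))"
```

```text
t 10.95 tcp [0.4747 0.0086 0.0571] yaw 69.46 tilt [-0.    -0.002 -1.   ] off [0.0021 0.0017 0.0021] twist -0.34 F [-4.7  1.5  6.1] op 0.012729300383770722
0 y 0.0000 z -0.0000
10 y 0.0011 z -0.0128
20 y 0.0045 z -0.0253
30 y 0.0099 z -0.0370
40 y 0.0173 z -0.0476
50 y 0.0264 z -0.0567
60 y 0.0370 z -0.0641
70 y 0.0487 z -0.0695
80 y 0.0612 z -0.0729
90 y 0.0740 z -0.0740
100 y 0.0868 z -0.0729
110 y 0.0993 z -0.0695
120 y 0.1110 z -0.0641
130 y 0.1216 z -0.0567
140 y 0.1307 z -0.0476
150 y 0.1381 z -0.0370
160 y 0.1435 z -0.0253
170 y 0.1469 z -0.0128
180 y 0.1480 z -0.0000
190 y 0.1469 z 0.0128
```

{"name": "step_arm", "arguments": {"motion": [{"offset": [0, -0.001, -0.006], "twist": 0}, {"offset": [0, 0, -0.013], "twist": 0}, {"offset": [0, 0.0015, -0.019], "twist": 0}, {"offset": [0, 0.0035, -0.025], "twist": 0}, {"offset": [0, 0.006, -0.031], "twist": 0}, {"offset": [0, 0.009, -0.037], "twist": 0}, {"offset": [0, 0.0125, -0.0425], "twist": 0}, {"offset": [0, 0.0165, -0.0475], "twist": 0}, {"offset": [0, 0.021, -0.0525], "twist": 0}, {"offset": [0, 0.0255, -0.0565], "twist": 0}, {"offset": [0, 0.031, -0.0605], "twist": 0}, {"offset": [0, 0.0365, -0.064], "twist": 0}]}}

```text
time: 12.15
eef_pos: [0.5089, -0.0039, 0.121]
tcp_rot: [0.822, 0.57, -0.001, -0.002]
contact_force: [-1.9, 5.4, -0.5]
opening: 0.148
finger_force: 29.8
```

```bash
python3 -c "
from h import *
off([.4747+.148*.936,.0086-.148*.351,.057],69.57);print(ctrl.get_state()['finger_force'])"
```

```text
t 12.15 tcp [ 0.5089 -0.0039  0.121 ] yaw 69.43 tilt [ 0.001 -0.003 -1.   ] off [-0.0003  0.1117  0.0636] twist -0.14 F [-1.9  5.4 -0.5] op 0.01263565064892318
29.767059981822968
```

{"name": "step_arm", "arguments": {"motion": [{"offset": [0, 0.0057, -0.003], "twist": 0}, {"offset": [0, 0.0117, -0.0054], "twist": 0}, {"offset": [0, 0.0178, -0.0074], "twist": 0}, {"offset": [0, 0.0242, -0.0088], "twist": 0}, {"offset": [0, 0.0306, -0.0096], "twist": 0}, {"offset": [0, 0.037, -0.0099], "twist": 0}, {"offset": [0, 0.0434, -0.0096], "twist": 0}, {"offset": [0, 0.0498, -0.0088], "twist": 0}, {"offset": [0, 0.0562, -0.0074], "twist": 0}, {"offset": [0, 0.0623, -0.0054], "twist": 0}, {"offset": [0, 0.0683, -0.003], "twist": 0}, {"offset": [0, 0.074, 0], "twist": 0}]}}

```text
time: 13.35
eef_pos: [0.5794, -0.0296, 0.121]
tcp_rot: [0.822, 0.569, 0.001, -0.001]
contact_force: [0.0, 6.9, -0.7]
opening: 0.151
finger_force: 29.7
```

```bash
python3 -c "
from h import *
off([.4747+.148*.936,.0086-.148*.351,.057],69.57);print(ctrl.get_state()['finger_force'])"
```

```text
t 13.35 tcp [ 0.5794 -0.0296  0.121 ] yaw 69.42 tilt [ 0.002 -0.    -1.   ] off [-0.0012  0.0365  0.0639] twist -0.15 F [ 0.   6.9 -0.7] op 0.01285656624746887
29.65245097875595
```

{"name": "step_arm", "arguments": {"motion": [{"offset": [0.001, 0.0054, 0.0035], "twist": 0}, {"offset": [0.001, 0.0106, 0.0074], "twist": 0}, {"offset": [0.001, 0.0153, 0.0118], "twist": 0}, {"offset": [0.001, 0.0197, 0.0165], "twist": 0}, {"offset": [0.001, 0.0236, 0.0217], "twist": 0}, {"offset": [0.001, 0.0271, 0.0271], "twist": 0}, {"offset": [0.001, 0.0301, 0.0328], "twist": 0}, {"offset": [0.001, 0.0325, 0.0388], "twist": 0}, {"offset": [0.001, 0.0345, 0.0449], "twist": 0}, {"offset": [0.001, 0.0359, 0.0513], "twist": 0}, {"offset": [0.001, 0.0367, 0.0577], "twist": 0}, {"offset": [0.001, 0.037, 0.063], "twist": 0}]}}

```text
time: 14.55
eef_pos: [0.6137, -0.042, 0.0568]
tcp_rot: [0.822, 0.569, 0.0, -0.001]
contact_force: [-2.5, 6.7, 15.9]
opening: 0.151
finger_force: 31.8
```

```bash
python3 -c "
from h import *
off([.4747+.148*.936,.0086-.148*.351,.057],69.57);print(ctrl.get_state()['finger_force'])"
```

```text
t 14.55 tcp [ 0.6137 -0.042   0.0568] yaw 69.43 tilt [ 0.001 -0.001 -1.   ] off [-0.0014  0.     -0.0002] twist -0.14 F [-2.5  6.7 15.9] op 0.012853013434082391
31.847248077392578
```

The swing met a 16 N stop at the closed position. I hold there, let go and back off upward.

{"name": "step_arm", "arguments": {"motion": [{"offset": [0, 0, 0.001], "twist": 0}, {"offset": [0, 0, 0.001], "twist": 0}, {"offset": [0, 0, 0], "twist": 0}]}}

```text
time: 14.85
eef_pos: [0.6137, -0.042, 0.0573]
tcp_rot: [0.822, 0.57, 0.0, -0.001]
contact_force: [-0.7, 5.8, -1.8]
opening: 0.151
finger_force: 29.7
```

{"name": "step_arm", "arguments": {"motion": [{"offset": [0, 0, 0], "twist": 0}, {"offset": [0, 0, 0], "twist": 0}, {"offset": [0, 0, 0], "twist": 0}, {"offset": [0, 0, 0], "twist": 0}, {"offset": [0, 0, 0], "twist": 0}], "gripper": 0.045}}

```text
time: 15.35
eef_pos: [0.6138, -0.043, 0.0574]
tcp_rot: [0.822, 0.569, -0.0, 0.0]
contact_force: [-0.2, 0.3, -0.7]
opening: 0.526
finger_force: 0.0
```

{"name": "step_arm", "arguments": {"motion": [{"offset": [0, 0, -0.02], "twist": 0}, {"offset": [0, 0, -0.05], "twist": 0}, {"offset": [0, 0, -0.09], "twist": 0}, {"offset": [-0.03, 0, -0.13], "twist": 0}, {"offset": [-0.07, 0, -0.16], "twist": 0}, {"offset": [-0.1, 0, -0.18], "twist": 0}, {"offset": [-0.1, 0, -0.18], "twist": 0}, {"offset": [-0.1, 0, -0.18], "twist": 0}]}}

```text
time: 16.15
eef_pos: [0.5785, -0.1368, 0.2377]
tcp_rot: [0.822, 0.569, 0.0, 0.0]
contact_force: [-0.5, -0.1, 0.3]
opening: 0.527
finger_force: 0.0
```

```bash
python3 -c "
from h import *
off([.6,0,.2])
a=snap('wrist','w8.png');b=snap('side','b5.png');c=snap('scene','a5.png')
r=lambda i,x,y,w,h:cv2.resize(i[y:y+h,x:x+w],(400,300),interpolation=cv2.INTER_CUBIC)
cv2.imwrite('pics/f.png',np.vstack([np.hstack([r(b,290,90,120,90),r(c,190,120,120,90)]),np.hstack([r(a,120,0,400,300),r(b,220,180,160,120)])]))
"
```

```text
t 16.15 tcp [ 0.5785 -0.1368  0.2377] yaw 69.35 tilt [ 0.     0.001 -1.   ] off [ 0.1356 -0.0281  0.0377] twist None F [-0.5 -0.1  0.3] op 0.04496498639381289
```

View pics/f.png

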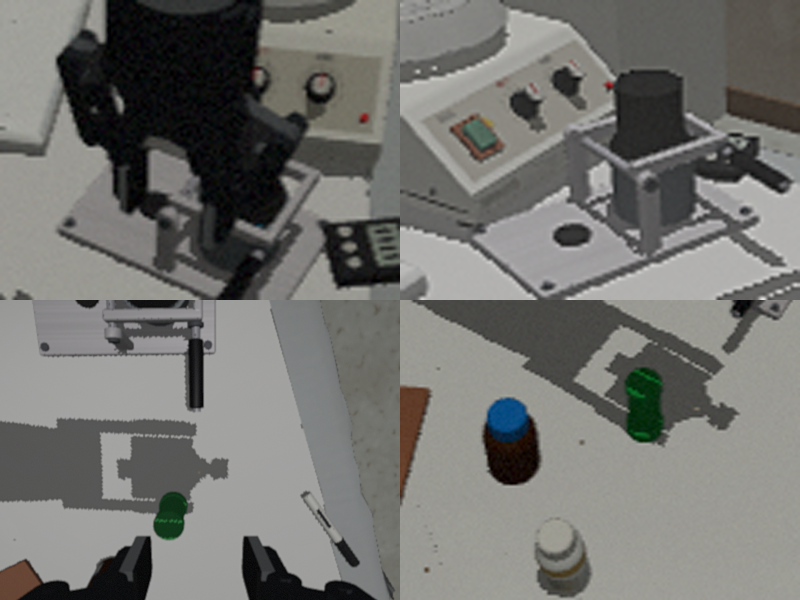

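The final view shows the leaf lying flat and closed, with the black cup mouth-down on the grey cup (top right panel, (650,130)). The handle is free, the jar and white bottle still stand where they were, and the gripper is clear.

```bash
python3 -c "
from plant import ctrl
print(ctrl.sign_off())"
```

```text
the job is handed in; nothing more can be done
None
```

The tube went cap-up into the leaf cup and the leaf is swung fully shut on the fixed cup. The handle is released, the two other containers are untouched, and the job was handed in at about 16 s; I could not see the tube inside the closed cups, so cap-down is inferred from the full closure.

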